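Balance the miniature bat on the display fulcrum

ROBOT

A 6-joint arm with a two-finger parallel gripper is mounted at the origin on the work surface. World frame = base frame: x ahead of the robot, y to its left, z up, the work surface at z = 0. Lengths are in m, angles in rad, forces in N, time in s.
With the tool pointing down it reaches from about 0.35 to 0.975 m from the base axis. Payload 4.9 kg.
Tool frame: the origin (TCP) lies midway between the tips of the shut fingers; the grasp point (between the pads) lies 19 mm behind it; z points along the fingers, y is the line along which they close (so a half turn about z gives the same grasp; the last joint's range is limited). The gripper opens to 85 mm and grips with 20 to 120 N. Pads are 22 mm wide; open, the fingers measure 114 mm over their backs; the gripper's body (76 mm by 85 mm) begins 54 mm behind the grasp point. The pads swing forward as they close: fully open they stand 13 mm farther back than shut.
Start: joints at [1.11, 0.053, 1.613, -0, 1.476, -0.119], TCP at [0.209, 0.589, 0.231] pointing down, gripper open.
Joint ranges: [-3.01, 3.01], [-1.01, 2.22], [0.06, 2.58], [-1.02, 4.17], [0.09, 2.62], [-3.14, 3.14]. Speed limits (rad/s): [2.57, 2.57, 3.14, 3.14, 3.14, 3.14].

INTERFACE

Orientations are given as a unit quaternion [w, x, y, z].
In Python, from plant import manip gives the robot as it stands.
- The arm moves only by the tool shift_gripper, called as a command line: name --argument value ..., lists and objects as JSON in quotes. Schema: {"type":"object","properties":{"offsets":{"type":"array","items":{"type":"object","properties":{"aperture":{"type":"number"},"pos":{"type":"array","items":{"type":"number"},"minItems":3,"maxItems":3},"turn_vec":{"type":"array","items":{"type":"number"},"minItems":3,"maxItems":3}},"additionalProperties":false,"required":["aperture"]},"minItems":1,"maxItems":5},"only":{"type":"string"},"quiet":{"type":"boolean"},"lines":{"type":"string"}},"required":["offsets"],"additionalProperties":false}. offsets is a list of rows, 1 to 5 of them, each an object with the fields aperture (the opening from 0.0 (shut) to 1.0 (fully open)), pos (a list: dx, dy, dz in shares of the most that a row can go, 1 being 62.5 mm), turn_vec (a list: a rotation vector rx, ry, rz in rad); a field left out counts as zero (the opening has to be given); each row shifts and turns the commanded pose from where the row before left it, along the tool's axes as they then stand; what a row does not reach is not made up. A row lasts 1/8 s, in which the tool goes at most 0.0625 m and 0.188 rad, less where a joint would pass 70% of its speed; a pose out of reach is approached as far as the arm can. The fingers move at their own pace and stop on an object; the grip force is fixed at half the most. Time passes only in rows, so rows that do not move let the fingers close. The tool returns the time, the measured TCP pose, the force, the opening and the grip force at its end. only (a regular expression) keeps the lines of the reply that match it, lines (a string "A,B") keeps lines A to B, and quiet returns only ok. Input that does not fit is refused with a message, and nothing moves.
- manip.state(): the state, without advancing time (a new reading comes with each control period).
- manip.grab_frame(name): name is "scene" or "top" or "wrist"; returns the picture (420x560x3 uint8, red, green, blue); there is no depth.
- manip.camera_params(name): a dict with "intrinsics" (3x3 intrinsics, pixels), "xyz" and "orientation" of the camera in the world. Camera axes: x right, y down, z forward; pixel columns grow to the right and rows downward; lengths in m; the calibration is good to about 2 mm. A picture is of the moment at which its call begins: read the wrist's pose just before it. camera_params takes no time and is no camera call; for the wrist camera it gives the pose at the moment of the call.
- manip.job_done(): hands the job in; it is judged then, once.
The state is a dict: "time": time; "joint_pos": joint angles; "joint_vel": joint speeds; "joint_efforts": joint torques, N m; "tool_pos": TCP position; "tool_rot": TCP orientation; "contact_force": force on the tool from outside, world axes, zero at the start; "ft_torque": the same for the moment, N m; "gripper_width": opening from 0.0 (shut) to 1.0 (fully open); "grasp_force": force on a finger pad.
Only numpy, scipy, OpenCV 4.12 (cv2) and the standard library are available. Lean on these libraries where they do the work, as an engineer would, in place of code of your own. Each camera call takes 0.05 s, during which the arm holds its last target. There are 200 camera calls.

TASK

Find the balance point of the miniature cricket bat and lay the bat, flat face down, across the brass edge of the little wooden fulcrum stand, so that it stays level there on its own with both ends in the air. Leave the toy stump and the boxed red ball where they are.

Things in the scene. Friction and masses are not known exactly. Their poses are not given: they have to be found in the camera images.
- bat: Loose mini cricket bat, 340 mm, ~160 g, flat face down, spine up. Origin: mid-length, on the underside; +x to the toe. Pale blade x -30 to 170 mm, 50 wide, upright side edges 18 high, spine top z 26, red band near the toe. Blue handle x -170 to -30 mm, 20 thick, axis z 12.5, white ring at the blade. Centre of mass at x = +44 mm (126 mm from the toe), always.
- fulcrum: Fixed fulcrum stand: dark wood foot 110 x 80 x 10 mm, dark wedge, brass edge on top. Origin: centre of the foot's underside. The brass top is flat, level, 60 mm above the origin, centred on it, 24 mm wide along x, 40 mm long along y. A part lies across the edge when it runs along the stand's x, either way round; it stays level only with its centre of mass over the 24 mm width.
- stump: Loose look-alike to leave alone: miniature stump, plain round mid-brown stick 305 mm long, 22 mm thick, pointed at its -x end, thin brass ring near its +x end. Origin: 155 mm from the point, on its underside; x along it. Lies beside the bat, about parallel; either of the two may be nearer the robot.
- case: Clear acrylic cube, loose, 94 x 94 x 98 mm, about 450 g, with a black base, a steel press button on its lid and a new red ball of 72 mm inside, to be left alone. Origin: centre of its underside.

How it is judged:
At the end, for the whole second after the job is handed in: The bat, released and at rest, lies face down across the brass edge (within 0.3 rad of the stand's x, either way round), level within 0.12 rad, its underside at the edge's height (origin 50 to 70 mm above the stand's origin, and within 75 mm of it sideways), carried by the stand (angle between bat's own z axis and vertical below 0.12 rad and z of bat in the frame of fulcrum between 0.05 and 0.07 m and horizontal distance between bat and fulcrum below 0.075 m and angle between the x axis of bat and the x axis of fulcrum, either way round below 0.3 rad and contact force between bat and fulcrum above 0.5 N and linear speed of bat below 0.02 m/s and angular speed of bat below 0.1 rad/s); the robot touches nothing.
It fails at once if the toy stump was moved by more than 20 mm (distance of stump from where it was at the start of the episode above 0.02 m).
It fails at once if the boxed ball was moved by more than 20 mm (distance of case from where it was at the start of the episode above 0.02 m).
It also fails if it takes over 38 s, if anything falls off the work surface, if the arm or the gripper's body presses on something with over 40 N, if the wrist force passes 120 N, or if a joint passes its speed limit or range.

## Working session

There is one attempt and no reset: what is moved stays moved. The work goes in short steps, Python scripts to look and compute and a tool call to move; the robot and the scene stay as the last step left them, time stands still between calls to the robot, and variables do not carry over. Pictures are saved under pics/ and viewed, at most 10 in all, crops included, and the job is handed in when it is done.

```bash
mkdir -p pics; ls
```

Run:
```python
from plant import manip
import cv2,numpy as np
s=manip.state();print(s)
for n in("top","scene"):
    f=manip.grab_frame(n);cv2.imwrite(f"pics/{n}0.png",f[:,:,::-1]);print(manip.camera_params(n))
```

```text
pics
plant.py
{'time': 0.0, 'joint_pos': array([ 1.10997738e+00,  5.33872405e-02,  1.61430624e+00,  1.72522815e-05,
        1.47601186e+00, -1.18983014e-01]), 'joint_vel': array([ 6.04590538e-04, -5.80478491e-05,  2.48372482e-04, -1.19887855e-03,
       -8.52661085e-04, -6.50512601e-04]), 'joint_efforts': array([-1.71230590e-04, -3.93691134e+01, -3.70174062e+01, -2.07357944e-04,
        7.12971363e-03, -7.77281429e-06]), 'tool_pos': array([0.20921318, 0.58827387, 0.23003688]), 'tool_rot': array([-3.10191745e-04,  1.70087729e-01,  9.85428358e-01, -1.00980990e-03]), 'contact_force': array([ 0.54293786, -0.34576549,  0.11890816]), 'ft_torque': array([ 0.05022084, -0.03146573, -0.02706496]), 'grasp_force': 0.0, 'gripper_width': 0.9960457106000883}
{'intrinsics': array([[509.18793062,   0.        , 291.58499761],
       [  0.        , 509.18793062, 206.01761644],
       [  0.        ,   0.        ,   1.        ]]), 'xyz': array([ 0.4321727 , -0.00212881,  1.19509754]), 'orientation': array([ 0.03991613, -0.69905555,  0.71206795, -0.05183891])}
{'intrinsics': array([[427.59159763,   0.        , 269.44716713],
       [  0.        , 427.59159763, 209.23659879],
       [  0.        ,   0.        ,   1.        ]]), 'xyz': array([ 1.01627891, -0.25335477,  0.67705671]), 'orientation': array([-0.27248944,  0.80849158,  0.49549687, -0.16301452])}
```

View pics/top0.png

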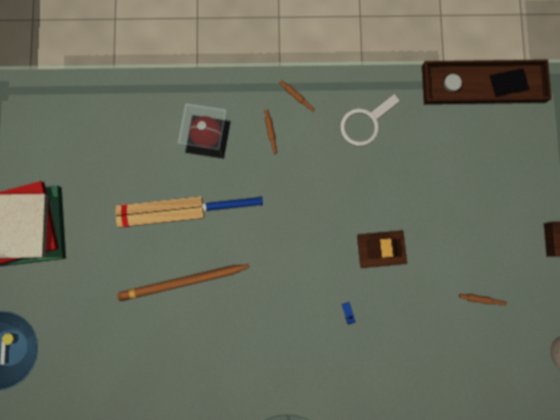

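View pics/scene0.png

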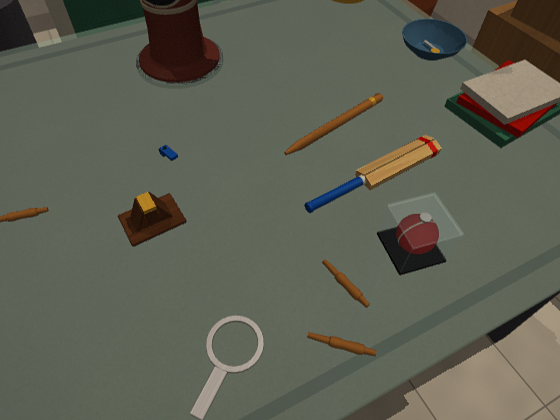

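Top view: bat toe at (116,216), handle end at (262,201). The stand's foot is centred at (382,249) with the brass at (386,248). The stump runs (120,295)-(248,267) and the case is at about (207,130). The scene view agrees. Next I measure by colour.

Create h.py:
```python
import numpy as np,cv2
from plant import manip
from scipy.spatial.transform import Rotation as R
def rot(q): return R.from_quat(np.roll(q,-1)).as_matrix()
def cast(px,z,c):
    px=np.atleast_2d(px).astype(float)
    d=np.c_[px,np.ones(len(px))]@np.linalg.inv(c["intrinsics"]).T@rot(c["orientation"]).T
    return c["xyz"]+d*((z-c["xyz"][2])/d[:,2])[:,None]
def big(mask,box=None):
    m=mask.astype(np.uint8)
    if box: 
        k=np.zeros_like(m);x0,y0,x1,y1=box;k[y0:y1,x0:x1]=1;m=m*k
    cs,_=cv2.findContours(m,cv2.RETR_EXTERNAL,cv2.CHAIN_APPROX_NONE)
    return max(cs,key=cv2.contourArea)[:,0]
def hsv(f): return [a.astype(int) for a in cv2.split(cv2.cvtColor(f,cv2.COLOR_RGB2HSV))]
def rect(pts,z,c):
    w=cast(pts,z,c)[:,:2]
    (cx,cy),s,a=cv2.minAreaRect((w*1000).astype(np.float32))
    return np.round([cx,cy,*s,a],1)
```

Run:
```python
from h import *
f=cv2.imread("pics/top0.png")[:,:,::-1].copy();c=manip.camera_params("top");H,S,V=hsv(f)
blade=big((S>90)&(V>110)&((H<30)|(H>170)),(105,185,215,235))
hand=big((H>105)&(H<130)&(S>120),(195,190,275,220))
br=big((H>15)&(H<30)&(S>120)&(V>150),(370,230,400,265))
foot=big(((H<20)|(H>170))&(S>90),(350,225,415,275))
bp=cast(blade,.018,c)[:,:2];hp=cast(hand,.0125,c)[:,:2]
print("blade",rect(blade,.018,c),"handle",rect(hand,.0125,c))
print("brass",rect(br,.06,c),"foot",rect(foot,.01,c),"foot0",rect(foot,0,c))
print("brass y ext mean",cast(br.mean(0),.06,c))
a=np.vstack([cv2.minAreaRect((hp*1000).astype(np.float32))[0]]);b=np.array(cv2.minAreaRect((bp*1000).astype(np.float32))[0])
u=b-a[0];print("dir handle->blade deg",np.degrees(np.arctan2(u[1],u[0])),"dist(should be 170)",np.hypot(*u))
```

```text
blade [578.2 284.3  52.3 202.1   4.8] handle [595.  110.9  17.  127.9   5.4]
brass [ 483.1 -231.6   36.7   22.5    5.6] foot [ 482.8 -231.    76.5  107.5    4.1] foot0 [ 483.2 -232.9   77.2  108.4    4.1]
brass y ext mean [[ 0.48319132 -0.23159613  0.06      ]]
dir handle->blade deg 95.52280999593489 dist(should be 170) 174.20021499638307
```

shift_gripper --offsets '[{"aperture":1, "turn_vec":[0, 0, 0.165]}, {"aperture":1, "turn_vec":[0, 0, 0.165]}, {"aperture":1, "turn_vec":[0, 0, 0.165]}, {"aperture":1, "turn_vec":[0, 0, 0.165]}, {"aperture":1, "turn_vec":[0, 0, 0.165]}]'

```text
time: 0.72
tool_pos: [0.2093, 0.5885, 0.2305]
tool_rot: [0.0, 0.553, 0.833, -0.001]
contact_force: [-0.7, -0.7, -0.4]
gripper_width: 1.001
grasp_force: 0.0
```

shift_gripper --offsets '[{"aperture":1, "turn_vec":[0, 0, 0.165]}, {"aperture":1, "turn_vec":[0, 0, 0.146]}, {"aperture":1}]'

```text
time: 1.1
tool_pos: [0.2094, 0.5886, 0.2307]
tool_rot: [0.0, 0.673, 0.74, -0.0]
contact_force: [-0.4, -0.3, -0.6]
gripper_width: 0.998
grasp_force: 0.0
```

Add to h.py:
```python
def to(target,yaw):
    "shift in the tool's axes to world target, and turn about tool z so that tool y lies along yaw (deg)"
    s=manip.state();r=rot(s["tool_rot"]);y=np.degrees(np.arctan2(r[1,1],r[0,1]))
    d=(yaw-y+90)%180-90
    print("t %.2f"%s["time"],"tcp",s["tool_pos"].round(4),"yaw %.2f"%y,"tilt",r[:,2].round(4),"shift",(r.T@(np.array(target)-s["tool_pos"])).round(4),"rz",round(-np.radians(d),4),"q",s["joint_pos"].round(2),"F",s["contact_force"].round(1),"w",round(s["gripper_width"],3))
```

```bash
python3 -c "
from h import *
to([.5806,.2584,.2],5.3)"
```

```text
t 1.10 tcp [0.2094 0.5886 0.2307] yaw 5.43 tilt [-4.e-04 -9.e-04 -1.e+00] shift [-0.3638  0.3384  0.0308] rz 0.0022 q [ 1.11  0.05  1.61 -0.    1.48  1.02] F [-0.4 -0.3 -0.6] w 0.998
```

The rows are not in the units I measure in: shifts go in shares of 62.5 mm. I convert before sending: -0.04 m is -0.64, 0.038 m is 0.608.

shift_gripper --offsets '[{"aperture":1, "pos":[-0.64, 0.608, 0]}, {"aperture":1, "pos":[-0.64, 0.608, 0]}, {"aperture":1, "pos":[-0.64, 0.608, 0]}, {"aperture":1, "pos":[-0.64, 0.608, 0]}, {"aperture":1, "pos":[-0.64, 0.608, 0]}]' --quiet true

```text
ok
```

shift_gripper --offsets '[{"aperture":1, "pos":[-0.64, 0.592, 0]}, {"aperture":1, "pos":[-0.64, 0.592, 0]}, {"aperture":1, "pos":[-0.64, 0.592, 0]}, {"aperture":1, "pos":[-0.704, 0.592, 0]}, {"aperture":1}]' --quiet true

```text
ok
```

```bash
python3 -c "
from h import *
to([.5806,.2584,.1],5.3)
c=manip.camera_params('wrist');f=manip.grab_frame('wrist');cv2.imwrite('pics/w1.png',f[:,:,::-1]);np.savez('w1.npz',**c);print(c)"
```

```text
t 2.35 tcp [0.5819 0.2548 0.2307] yaw 5.18 tilt [-4.e-04 -8.e-04 -1.e+00] shift [ 0.0038 -0.0009  0.1307] rz -0.0021 q [ 0.3   0.08  1.59 -0.    1.48  0.21] F [ 0.8 -0.1 -0.1] w 0.999
{'intrinsics': array([[322.97210014,   0.        , 280.61046868],
       [  0.        , 322.97210014, 210.44495425],
       [  0.        ,   0.        ,   1.        ]]), 'xyz': array([0.5743537, 0.3322267, 0.3739291]), 'orientation': array([0.15324697, 0.98715159, 0.04480918, 0.00626399])}
```

View pics/w1.png

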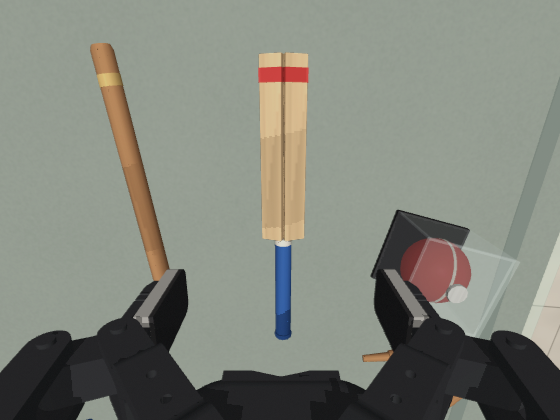

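The wrist view shows the bat along the image's column 283: toe at row 53, blade's handle end at row 240, handle end at row 337. It lies between the stump on the left and the case on the right. I refine the grasp from this view.

Run:
```python
from h import *
c=dict(np.load('w1.npz'));f=cv2.imread("pics/w1.png")[:,:,::-1].copy();H,S,V=hsv(f)
b=big((S>70)&(V>120)&((H<30)|(H>170)),(240,40,330,250));h=big((H>105)&(H<130)&(S>120),(265,240,305,345))
print(b.min(0),b.max(0),rect(b,.018,c),rect(h,.0125,c))
p=cast([[283,b[:,1].min()],[283,b[:,1].max()]],.018,c);print(p)
a=cast(h.mean(0),.0125,c)[0];e=np.array(rect(b,.018,c)[:2])/1000
u=e-a[:2];print(np.degrees(np.arctan2(u[1],u[0])),np.hypot(*u))
u/=np.hypot(*u);com=e-u*.026;print("com",com,u)
to([*com,.02],np.degrees(np.arctan2(u[1],u[0]))-90)
```

```text
[258  53] [308 240] [580.7 283.6  51.3 202.4   5.2] [596.4 105.6  20.1 137.4   5.7]
[[0.57153351 0.38438669 0.018     ]
 [0.59027581 0.18289971 0.018     ]]
95.2909785166278 0.1727728966270208
com [0.58309756 0.25771078] [-0.0922138   0.99573923]
t 2.40 tcp [0.5805 0.2564 0.2307] yaw 5.27 tilt [-0.0011 -0.     -1.    ] shift [0.001  0.0029 0.2107] rz -0.0003 q [0.3  0.08 1.59 0.   1.48 0.21] F [-0.5  1.   0.7] w 1.0
```

To row units: 0.002 m is 0.032, 0.001 m is 0.016.

shift_gripper --offsets '[{"aperture":1, "pos":[0.016, 0.032, 0.88]}, {"aperture":1, "pos":[0, 0, 0.88]}, {"aperture":1, "pos":[0, 0, 0.88]}, {"aperture":1, "pos":[0, 0, 0.48]}, {"aperture":1, "pos":[0, 0, 0.32]}]' --quiet true

```text
ok
```

shift_gripper --offsets '[{"aperture":1, "pos":[0, 0, 0.192]}, {"aperture":1}, {"aperture":1}]'

```text
time: 3.4
tool_pos: [0.5829, 0.2595, 0.006]
tool_rot: [0.001, 0.673, 0.739, 0.001]
contact_force: [-0.6, -0.2, 1.1]
gripper_width: 0.997
grasp_force: 0.0
```

```bash
python3 -c "
from h import *
to([.582,.258,.0015],5.3)
f=manip.grab_frame('wrist');cv2.imwrite('pics/w2.png',f[:,:,::-1])"
```

```text
t 3.40 tcp [0.5829 0.2595 0.006 ] yaw 5.34 tilt [ 2.7e-03  8.0e-04 -1.0e+00] shift [-0.0014 -0.0011  0.0045] rz 0.0008 q [0.3  0.31 1.72 0.   1.1  0.21] F [-0.6 -0.2  1.1] w 0.997
```

View pics/w2.png

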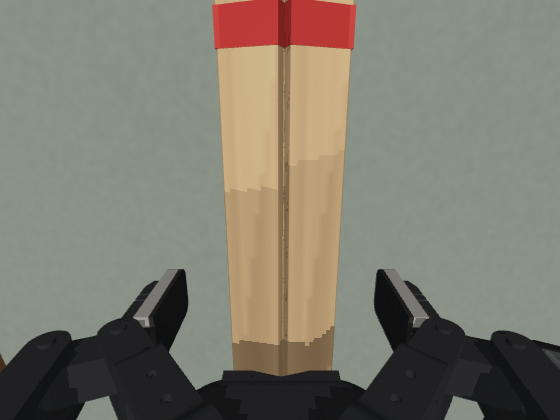

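The blade, about columns 233-333 near the gripper, is centred between the pads at 187 and 375. I'll go down 4 mm, close and lift slightly.

To row units: 0.004 m is 0.064.

shift_gripper --offsets '[{"aperture":1, "pos":[0, 0, 0.064]}, {"aperture":0}, {"aperture":0}, {"aperture":0}, {"aperture":0}]'

```text
time: 4.08
tool_pos: [0.5822, 0.2591, 0.0009]
tool_rot: [0.0, 0.673, 0.739, 0.0]
contact_force: [1.5, 0.3, 2.6]
gripper_width: 0.564
grasp_force: 65.6
```

shift_gripper --offsets '[{"aperture":0}, {"aperture":0}, {"aperture":0, "pos":[0, 0, -0.16]}, {"aperture":0, "pos":[0, 0, -0.32]}, {"aperture":0}]'

```text
time: 4.7
tool_pos: [0.5834, 0.2596, 0.0331]
tool_rot: [0.001, 0.673, 0.739, 0.002]
contact_force: [-0.1, -1.1, -2.6]
gripper_width: 0.569
grasp_force: 65.2
```

```bash
python3 -c "
from h import *
to([.4831,-.2316,.13],5)"
```

```text
t 4.70 tcp [0.5834 0.2596 0.0331] yaw 5.33 tilt [ 0.0043  0.0014 -1.    ] shift [-0.4796 -0.1451 -0.098 ] rz 0.0058 q [0.3  0.27 1.72 0.   1.15 0.21] F [-0.1 -1.1 -2.6] w 0.569
```

shift_gripper --offsets '[{"aperture":0, "pos":[0, 0, -0.8]}, {"aperture":0, "pos":[-0.64, -0.232, -0.768]}, {"aperture":0, "pos":[-0.8, -0.232, 0]}, {"aperture":0, "pos":[-0.8, -0.232, 0]}, {"aperture":0, "pos":[-0.8, -0.232, 0]}]' --quiet true

```text
ok
```

shift_gripper --offsets '[{"aperture":0, "pos":[-0.8, -0.232, 0]}, {"aperture":0, "pos":[-0.8, -0.232, 0]}, {"aperture":0, "pos":[-0.8, -0.232, 0]}, {"aperture":0, "pos":[-0.8, -0.232, 0]}, {"aperture":0, "pos":[-0.8, -0.232, 0]}]' --quiet true

```text
ok
```

shift_gripper --offsets '[{"aperture":0, "pos":[-0.64, -0.232, 0]}, {"aperture":0}, {"aperture":0}]'

```text
time: 6.32
tool_pos: [0.482, -0.2309, 0.1268]
tool_rot: [-0.0, 0.674, 0.739, 0.0]
contact_force: [-0.4, 0.1, -2.1]
gripper_width: 0.574
grasp_force: 65.2
```

```bash
python3 -c "
from h import *
to([.4831,-.2316,.0615],5)
print(manip.state()['ft_torque'])
for n in('scene','top'):
  f=manip.grab_frame(n);cv2.imwrite(f'pics/{n}1.png',f[:,:,::-1])"
```

```text
t 6.33 tcp [ 0.482  -0.2309  0.1268] yaw 5.31 tilt [-3.e-04  7.e-04 -1.e+00] shift [-0.0008  0.001   0.0653] rz 0.0054 q [-0.59 -0.07  1.92  0.    1.3  -0.68] F [-0.4  0.1 -2.1] w 0.574
[-0.01251549 -0.02262788  0.01714019]
```

View pics/scene1.png

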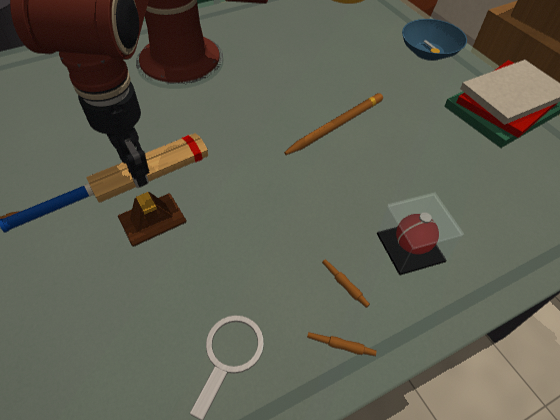

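View pics/top1.png

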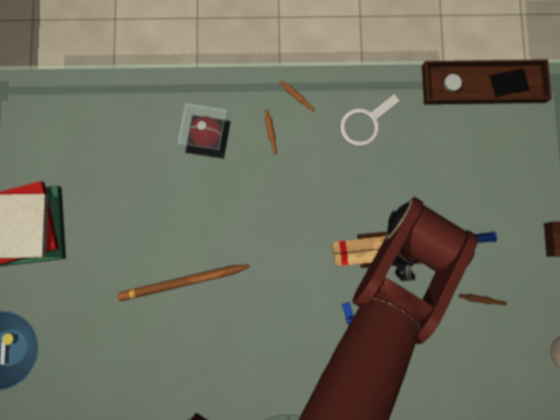

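The bat is held level above the stand, and the case and stump are where they were. In the top view the toe is at about (333,253) and the handle end at (496,237). I'll check the bat's position along its length from those pixels.

Run:
```python
from h import *
c=manip.camera_params("top");f=cv2.imread("pics/top1.png")[:,:,::-1].copy();H,S,V=hsv(f)
b=big((S>90)&(V>150)&((H<30)|(H>170)),(325,230,370,270))
r=big((S>150)&(V>120)&((H<8)|(H>172)),(330,235,350,270));h=big((H>105)&(H<130)&(S>120),(470,225,505,250))
u=np.array([-.0915,.9958]);z0=.1255
pt=cast(b,z0+.018,c)[:,:2]@u;ph=cast(h,z0+.0125,c)[:,:2]@u
s=np.array([.4831,-.2316])@u
print("toe: com est",pt.max()-.126-s,"handle end est",ph.min()+.214-s,"(offset from stand centre, along bat)", "red c",cast(r.mean(0),z0+.02,c))
c2=manip.camera_params("scene");f=cv2.imread("pics/scene1.png")[:,:,::-1].copy()
```

```text
toe: com est -4.9767610859674516e-05 handle end est -0.0025364738315035718 (offset from stand centre, along bat) red c [[ 0.48379275 -0.12498146  0.1455    ]]
```

Run:
```python
from h import *
c=manip.camera_params("top");f=cv2.imread("pics/top1.png")[:,:,::-1].copy();H,S,V=hsv(f)
for box in((333,235,350,272),):
  m=(S>90)&(V>120)&((H<30)|(H>170))
  for col in(335,340,345,350,355): 
    y=np.where(m[225:275,col])[0]+225;print(col,y.min(),y.max(),cast([[col,y.min()],[col,y.max()]],.1435,c)[:,:2].round(4).tolist())
h=big((H>105)&(H<130)&(S>120),(470,225,505,250));print(cast(h.mean(0),.138,c), h.min(0),h.max(0))
```

```text
335 242 264 [[0.4928, -0.1095], [0.4476, -0.1081]]
340 241 265 [[0.4947, -0.1199], [0.4454, -0.1184]]
345 240 265 [[0.4965, -0.1303], [0.4452, -0.1286]]
350 240 264 [[0.4964, -0.1407], [0.447, -0.139]]
355 240 263 [[0.4962, -0.1511], [0.4489, -0.1494]]
[[ 0.49762161 -0.42784478  0.138     ]] [478 232] [496 241]
```

The bat lies within 3 mm of the target both along and across. Lowering it now.

To row units: 0.03 m is 0.48, 0.022 m is 0.352.

shift_gripper --offsets '[{"aperture":0, "pos":[-0.016, 0.016, 0.48]}, {"aperture":0, "pos":[0, 0, 0.352]}, {"aperture":0, "pos":[0, 0, 0.128]}, {"aperture":0, "pos":[0, 0, 0.048]}, {"aperture":0}]'

```text
time: 7.05
tool_pos: [0.4839, -0.2323, 0.0649]
tool_rot: [0.001, 0.673, 0.739, 0.0]
contact_force: [-0.3, -0.4, -1.1]
gripper_width: 0.568
grasp_force: 65.1
```

```bash
python3 -c "
from h import *
to([.4831,-.2316,.0615],5)"
```

```text
t 7.05 tcp [ 0.4839 -0.2323  0.0649] yaw 5.36 tilt [ 1.e-03 -7.e-04 -1.e+00] shift [ 0.0008 -0.0007  0.0034] rz 0.0062 q [-0.59  0.01  1.95  0.    1.18 -0.68] F [-0.3 -0.4 -1.1] w 0.568
```

To row units: 0.001 m is 0.016.

shift_gripper --offsets '[{"aperture":0, "pos":[0, 0, 0.016]}, {"aperture":0, "pos":[0, 0, 0.016]}, {"aperture":0}]'

```text
time: 7.42
tool_pos: [0.4833, -0.2324, 0.0623]
tool_rot: [0.0, 0.674, 0.739, 0.0]
contact_force: [0.4, 0.7, -2.6]
gripper_width: 0.565
grasp_force: 65.1
```

shift_gripper --offsets '[{"aperture":0, "pos":[0, 0, 0.016]}, {"aperture":0}, {"aperture":0}]'

```text
time: 7.8
tool_pos: [0.4833, -0.2323, 0.0611]
tool_rot: [-0.0, 0.673, 0.739, -0.0]
contact_force: [-0.0, -0.6, -1.0]
gripper_width: 0.573
grasp_force: 65.1
```

To row units: 0.001 m is 0.016.

shift_gripper --offsets '[{"aperture":0, "pos":[0, 0, 0.016]}, {"aperture":0}, {"aperture":0}]'

```text
time: 8.18
tool_pos: [0.4834, -0.2324, 0.0608]
tool_rot: [0.0, 0.673, 0.739, -0.0]
contact_force: [-3.8, 1.8, 6.0]
gripper_width: 0.571
grasp_force: 65.9
```

```bash
python3 -c "
from plant import manip
import numpy as np,cv2
L=[]
for i in range(4):
  f=manip.grab_frame('scene');L.append(manip.state()['contact_force'])
print(np.mean(L,0));cv2.imwrite('pics/s2.png',cv2.resize(f[120:260,0:240,::-1],None,fx=3,fy=3))"
```

```text
[-3.44299711  1.85305667  5.45218789]
```

View pics/s2.png

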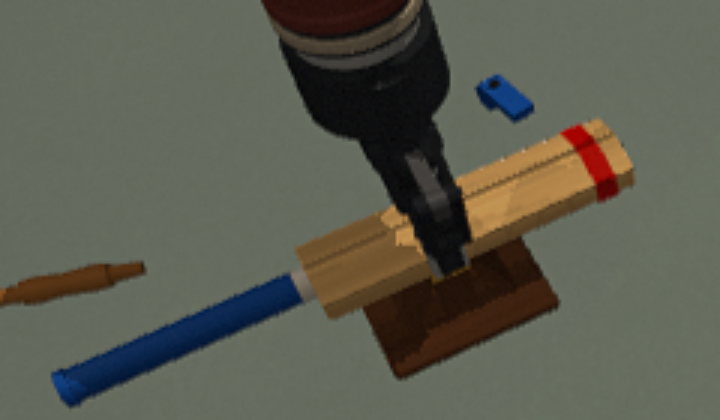

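The bat rests on the brass (in the crop, the edge shows at about (450,278) under the finger) with about 6 N of contact force. I'll relieve that slightly, open gradually and retreat.

shift_gripper --offsets '[{"aperture":0, "pos":[0, 0, -0.0112]}, {"aperture":0.6}, {"aperture":0.7}, {"aperture":0.85}, {"aperture":1}]'

```text
time: 9.0
tool_pos: [0.4833, -0.2323, 0.0607]
tool_rot: [0.0, 0.673, 0.739, -0.0]
contact_force: [0.1, 0.4, -0.2]
gripper_width: 0.997
grasp_force: 0.0
```

shift_gripper --offsets '[{"aperture":1}, {"aperture":1}, {"aperture":1}]'

```text
time: 9.38
tool_pos: [0.4833, -0.2323, 0.0608]
tool_rot: [0.0, 0.673, 0.739, 0.0]
contact_force: [-0.1, 0.2, -0.0]
gripper_width: 1.0
grasp_force: 0.0
```

```bash
python3 -c "
from h import *
to([.4831,-.2316,.06],5)
f=manip.grab_frame('scene');cv2.imwrite('pics/s3.png',cv2.resize(f[100:280,0:240,::-1],None,fx=3,fy=3))"
```

```text
t 9.38 tcp [ 0.4833 -0.2323  0.0608] yaw 5.33 tilt [ 0. -0. -1.] shift [ 0.0007 -0.0001  0.0008] rz 0.0057 q [-0.59  0.01  1.95  0.    1.17 -0.68] F [-0.1  0.2 -0. ] w 1.0
```

View pics/s3.png

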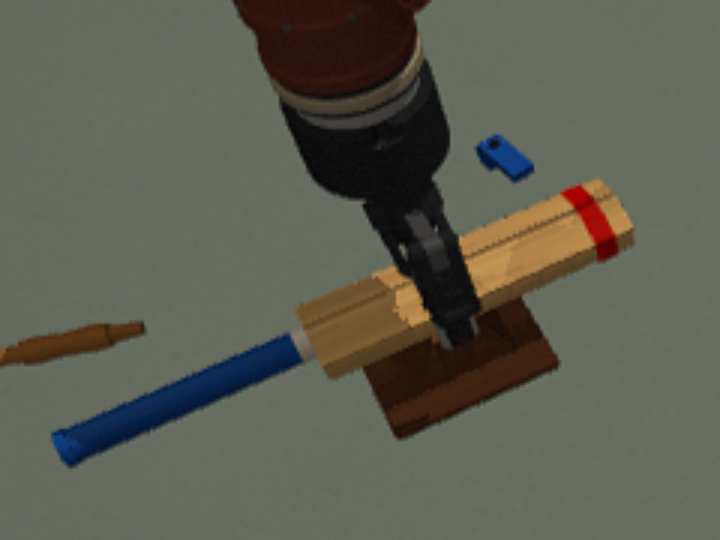

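Released, and the bat is unchanged: toe at (615,215) and handle end at (68,447), matching the pre-release crop after its 60 px offset. Retreating straight up.

shift_gripper --offsets '[{"aperture":1, "pos":[0, 0, -0.16]}, {"aperture":1, "pos":[0, 0, -0.48]}, {"aperture":1, "pos":[0, 0, -0.8]}, {"aperture":1, "pos":[0, 0, -0.8]}, {"aperture":1}]'

```text
time: 10.05
tool_pos: [0.486, -0.2341, 0.2077]
tool_rot: [0.006, 0.673, 0.739, 0.001]
contact_force: [0.3, -0.6, -0.1]
gripper_width: 1.001
grasp_force: 0.0
```

shift_gripper --offsets '[{"aperture":1}, {"aperture":1}, {"aperture":1}, {"aperture":1}]' --quiet true

```text
ok
```

```bash
python3 -c "
from h import *
f=manip.grab_frame('scene');cv2.imwrite('pics/s4.png',f[:,:,::-1])"
```

```text
(no output)
```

View pics/s4.png

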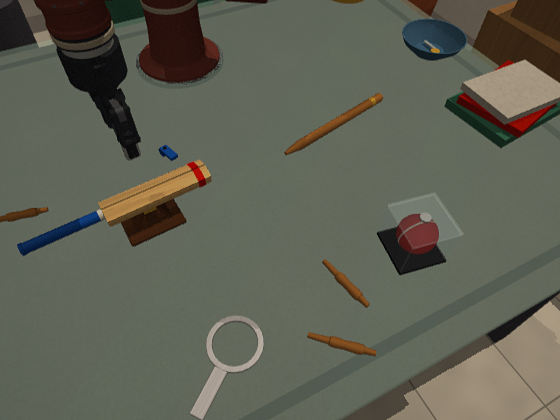

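The bat lies level on the stand, toe at (205,172) and handle end at (22,249), unchanged since release. The gripper is clear, and the stump and case haven't moved.

```bash
python3 -c "
from plant import manip
print(manip.job_done())"
```

```text
the job is handed in; nothing more can be done
None
```

The bat lies level and on its own across the brass edge at its balance point, the stump and boxed ball look unmoved in the final picture, and the job was handed in at about 10.6 s (no verdict was returned).

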